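# Feed the tube rack past the spring gate

### The arm

A 6-joint arm with a two-finger parallel gripper is mounted at the origin on the work surface. World frame = base frame: x ahead of the robot, y to its left, z up, the work surface at z = 0. Lengths are in m, angles in rad, forces in N, time in s.
With the tool pointing down it reaches from about 0.425 to 0.95 m from the base axis. Payload 3.5 kg.
Tool frame: the origin (TCP) lies on the centre line of the jaws, within the pads' length; the fingertips stand tip_extent ahead of it and the grasp point (between the pads) lies 2 mm behind it (tip_extent is the distance from the TCP to the fingertips, in m); z points along the fingers, y is the direction in which the jaws open and shut (so a half turn about z gives the same grasp; the last joint's range is limited). The gripper opens to 85 mm and grips with 20 to 120 N. Pads are 22 mm wide; open, the fingers measure 114 mm over their backs; the gripper's body (76 mm by 85 mm) begins 54 mm behind the grasp point. The pads swing forward as they close: fully open they stand 13 mm farther back than shut.
Start: joints at [-1.403, 0.286, 1.577, -0, 1.279, -0.15], TCP at [0.211, -0.641, 0.248] pointing down, gripper open.
Joint ranges: [-2.77, 2.77], [-0.9, 2.22], [0.21, 2.48], [-1.53, 4.67], [0.24, 2.81], [-2.84, 2.84]. Speed limits (rad/s): [2.79, 2.79, 3.14, 3.14, 3.14, 3.14].

### API

Orientations are given as a unit quaternion [x, y, z, w].
In Python, from plant import * gives the robot as it stands.
- The arm moves only by the shell command python3 -m crank 'ROWS' [FORCE]. ROWS is JSON, a list of rows, each a list of 7 numbers: the gripper's target within -1 to 1 (shut at 1, half-way at 0, fully open at -1), then the shift along the tool's x, y, z in cm, then the turn, a rotation vector about the tool's x, y, z in degrees. In form: [[fingers, tx, ty, tz, wx, wy, wz], ...]. A call has 1 to 5 rows; each row shifts and turns the commanded pose from where the row before left it, along the tool's axes as they then stand; what a row does not reach is not made up. A row lasts 1/10 s, in which the tool goes at most 50 mm and 8.59 degrees, less where a joint would pass 70% of its speed; a pose out of reach is approached as far as the arm can. A call is refused whole if a number of a shift passes 5 or a number of a turn 8.59, either way. A call with a gripper value outside its range is refused whole. The fingers move at their own pace and stop on an object; FORCE is the grip in N (left out, the last holds). Time passes only in rows, so rows that do not move let the fingers close. It gives the time, the measured TCP pose, the force and the opening at its end, in the units of the state.
- get_state(): the state, without advancing time (a new reading comes with each control period).
- read_camera(name): name is "scene" or "top" or "wrist"; returns a dict with "color" (384x512x3 uint8, red, green, blue), "vfov" (degrees; the focal length in pixels is half the picture's height over the tangent of half this angle, whatever the lens; pixels are square), "cx", "cy" (the principal point, pixels), "cam_to_world" (4x4, takes a point from camera to world coordinates). Camera axes: x right, y up, looking along -z (the intrinsics and any distortion apply to the point x, -y, -z); pixel columns grow to the right and rows downward; lengths in m; the calibration is good to about 2 mm. The wrist camera is an equidistant fisheye: a pixel r from the principal point sees the ray r / f radians off the axis. A picture is of the moment at which its call begins. There is no depth.
- sign_off(): hands the job in, once; it reports no verdict.
Trained networks look in the newest picture that a camera, given by its name, has taken for a name from the list of things; names that differ only in an ending like _2 or _b are one class to them, and where a whole thing is asked for, a point or a joint stands for the part that bears it (a point fixed in the world has none). Each returns a list of dicts, best first, with "p" (0 to 1); they miss things now and then, are a little off and sometimes report something else, mostly with a low value. They report only what shows in the picture. A call takes as long as a camera call. They do not tell look-alikes from the thing itself.
- trace(thing, camera): "pixels" (384x512 bool, what is visible of it) and "location" ([column, row] in pixels, amid what is visible of it).
- place_of(thing, camera): "location" ([column, row] in pixels: a listed point, or the origin of a listed thing).
The state is a dict: "time": time; "qpos": joint angles; "dq": joint speeds; "joint_efforts": joint torques, N m; "eef_pos": TCP position; "tcp_rot": TCP orientation; "contact_force": force on the tool from outside, world axes, zero at the start; "wrist_torque": the same for the moment, N m; "opening": opening from 0.0 (shut) to 1.0 (fully open).
Only numpy, scipy, OpenCV 4.12 (cv2) and the standard library are available. Lean on these libraries where they do the work, as an engineer would, in place of code of your own. Each camera call takes 0.05 s, during which the arm holds its last target.

### The job

Load the blue tube rack into the analyser: press the gate's long orange paddle down with one fingertip to hold the gate open, and while holding it push the rack along the chute with the other finger, past the gate, until it is fully home against the white intake module. Then let go so that the gate closes behind the rack. Slide the rack only: do not lift it, do not let it and the gate press against each other, and leave the other things on the bench alone.

Things in the scene. Friction and masses are not known exactly. Their poses are not given: they have to be found in the camera images.
- loader: Rack loader fixed to the bench: an aluminium chute. Origin on the bench, under the chute's centre line, level with the gate; x along the chute in the pushing direction, y to the side with the orange paddle, z up. In this frame (mm; used below too): chute floor at z 6, walls 6 thick and 30 high with inner faces at y -32 and 32, open on top and at the entry (x -195).
- end_stop (a point): Centre of the face, at x 96, z 30 in the loader's frame, of the white intake module (60 high) that closes the chute's far end: the rack's end stop.
- ledge (a point): Grey ledge outside the plain wall, top at z 6 (y -44 to -104, x -180 to -20 in the loader's frame), this point in its middle. Two loose vials stand on it.
- rack: Blue microtube rack in the chute, 80 long (its x) x 60 wide x 24 high, with 12 coloured caps 4 higher; 0.15 to 0.3 kg. Origin: centre of its underside; axes parallel to the loader's. Starts before the gate with its origin at x -88 to -58 in the loader's frame; fully home its origin is at x 56, its back end at x 16.
- gate (a joint): Spring gate, rad: 0 shut (rest), 0.95 open stop. A seesaw on a shaft along the chute: pressing the orange paddle outside lifts the red blade inside. Pushing the rack against the blade cannot open it. It is of slippery plastic. Above 0.75 it clears rack and caps; 0.85 and up is fully open. Held open it pushes back with about 0.23 N m (5 N at 45 mm from the shaft); let go, it swings shut.
- shaft (a point): On the gate's hinge axis above the chute wall: y 38, z 36, x 0 in the loader's frame. The shaft runs along x from -168 to 42, between posts 42 high at x -170 and 44.
- paddle (a point): Middle of the upper face of the paddle, an orange plate 200 long (loader's x -165 to 35), 64 wide, 4 thick. Shut, it slopes up and outward at 0.9 rad, outer edge 80 above the bench. At gate 0.9 it is level, upper face 16 above the bench, loader's y 46 to 110; a web beside the shaft leaves y 54 to 108 for a fingertip, which can slide along its whole length.
- blade (a point): Lower end of the gate's red L-shaped blade, 10 thick (loader's x -5 to 5). Shut, it takes y 12 to 20 and hangs to z 20, blocking the rack. Lifted, it reaches over the chute as far as y 7, so a finger behind the rack passes it only in the other half of the chute, y -32 to 5, which stays free at all heights.
- bottle: Bystander: clear reagent bottle with green screw cap, 64 dia x 150 high mm; origin at the centre of its underside. Leave alone.
- tipbox: Bystander: white tip box with blue lid, 85 x 115 x 59 mm; origin at the centre of its underside. Leave alone.
- jar: Bystander: amber jar with white lid, 60 dia x 80 high mm; origin at the centre of its underside. Leave alone.
- sharps: Bystander: small red sharps bin, 96 x 96 x 114 mm; origin at the centre of its underside. Leave alone.
- timer: Bystander: grey bench timer, 60 x 75 x 22 mm; origin at the centre of its underside. Leave alone.
- vial_a: Bystander: small glass vial with red cap, standing on the loader's grey ledge, 19 dia x 44 mm; origin at the centre of its underside. Leave alone.
- vial_b: Bystander: small glass vial with blue cap, standing on the loader's grey ledge, 19 dia x 44 mm; origin at the centre of its underside. Leave alone.
Not all that is in view belongs to the job. Leave any turquoise look-alike of the rack alone.

How it is judged:
By the outcome, as a careful person would: the job done as asked, in the order asked, and still so for the second after the job is handed in, with the robot touching nothing.
It also fails if it takes over 38 s, if anything falls off the work surface, if the arm or the gripper's body presses on something with over 40 N, if the wrist force passes 120 N, or if a joint passes its speed limit or range.

## Working session

There is one attempt and no reset: what is moved stays moved. The work goes in short steps, Python scripts to look and compute and a shell command to move; the robot and the scene stay as the last step left them, time stands still between calls to the robot, and variables do not carry over. Pictures are saved under pics/ and viewed, and the job is handed in when it is done.

```bash
ls; mkdir -p pics; python3 - <<'E'
from plant import *
import cv2
print(get_state())
try: print(tip_extent)
except Exception as e: print(e)
for n in ("scene","top","wrist"):
    r=read_camera(n); cv2.imwrite(f"pics/{n}0.png",r["color"][:,:,::-1]); print(n,r["vfov"],r["cx"],r["cy"],r["cam_to_world"])
E
```

```text
pics
{'time': 0.0, 'qpos': array([-1.40301879e+00,  2.87186106e-01,  1.57814049e+00, -8.00143954e-06,
        1.27858086e+00, -1.49984455e-01]), 'dq': array([-1.38574554e-03, -9.31275526e-04, -5.13606023e-04,  1.50387280e-03,
       -7.25457917e-05,  1.90730360e-04]), 'joint_efforts': array([ 1.46029692e-03, -4.05971789e+01, -2.92630059e+01, -4.76533671e-05,
        5.76057384e-03, -1.23283730e-06]), 'eef_pos': array([ 0.2108333 , -0.64059919,  0.24695326]), 'tcp_rot': array([ 9.87404098e-01,  1.58214433e-01, -1.41263228e-05, -1.15731645e-03]), 'contact_force': array([-0.17093575,  0.4897789 , -0.25587145]), 'wrist_torque': array([ 0.02969546, -0.0138592 ,  0.03335246]), 'opening': 1.0005086894164101}
0.017
scene 46.49378261732707 257.97146428426964 193.82883432190619 [[-0.69032358 -0.43371086  0.57909261  1.21215661]
 [ 0.72348727 -0.41870444  0.54886498  0.69919946]
 [ 0.00441994  0.79786056  0.60282583  0.82591389]
 [ 0.          0.          0.          1.        ]]
top 57.43064605516541 255.5023183348747 195.24863453900687 [[ 0.00692643  0.98271257 -0.18500816  0.33030556]
 [-0.99942298  0.0129554   0.03139864  0.05879707]
 [ 0.03325269  0.18468393  0.98223526  0.9889907 ]
 [ 0.          0.          0.          1.        ]]
wrist 65.70646984690485 253.9014721628165 199.04650393838244 [[ 0.312888    0.90941493  0.273981    0.27982945]
 [-0.94978698  0.30031703  0.08783151 -0.61844759]
 [-0.00240588 -0.28770501  0.95771605  0.37206975]
 [ 0.          0.          0.          1.        ]]
```

View pics/scene0.png

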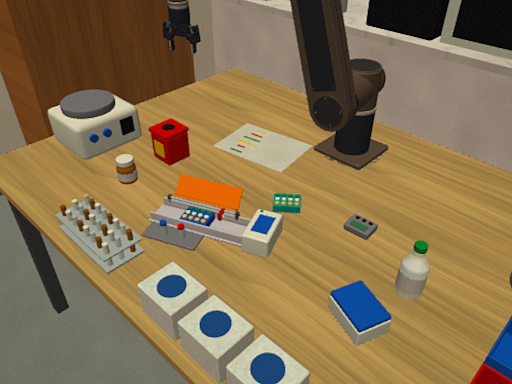

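View pics/top0.png

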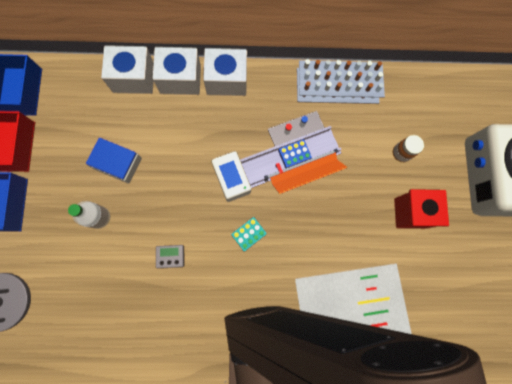

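View pics/wrist0.png

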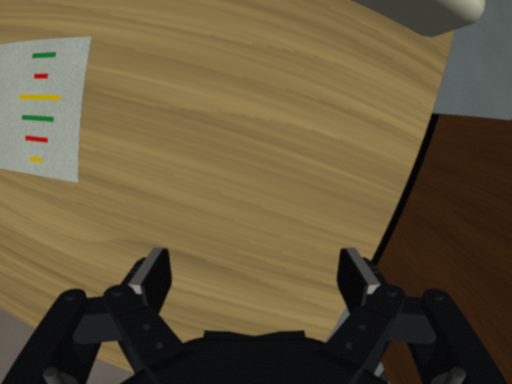

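```bash
cat > h.py <<'E'
from plant import *
import numpy as np, cv2
from scipy.optimize import least_squares
from scipy.spatial.transform import Rotation as R
def proj(cam,P,name):
    M=np.array(cam["cam_to_world"]);P=np.atleast_2d(P)
    c=(P-M[:3,3])@M[:3,:3]; x,y,z=c[:,0],-c[:,1],-c[:,2]
    f=192/np.tan(np.radians(cam["vfov"]/2))
    if name=="wrist":
        r=np.hypot(x,y);th=np.arctan2(r,z);k=th/np.maximum(r,1e-9)
        return np.c_[cam["cx"]+f*x*k,cam["cy"]+f*y*k]
    return np.c_[cam["cx"]+f*x/z,cam["cy"]+f*y/z]
def ray(cam,uv,name):
    M=np.array(cam["cam_to_world"]);f=192/np.tan(np.radians(cam["vfov"]/2))
    a=(uv[0]-cam["cx"])/f;b=(uv[1]-cam["cy"])/f
    if name=="wrist":
        r=np.hypot(a,b); s=np.sin(r)/max(r,1e-9); d=np.array([a*s,-b*s,-np.cos(r)])
    else: d=np.array([a,-b,-1.])
    d=M[:3,:3]@d; return M[:3,3],d/np.linalg.norm(d)
def onz(cam,uv,name,z):
    o,d=ray(cam,uv,name); return o+d*(z-o[2])/d[2]
def L2W(p,P):
    P=np.atleast_2d(P)/1000.;c,s=np.cos(p[2]),np.sin(p[2])
    return np.c_[p[0]+c*P[:,0]-s*P[:,1],p[1]+s*P[:,0]+c*P[:,1],P[:,2]]
E
python3 - <<'E'
from h import *
pts={"loader":(0,0,0),"end_stop":(96,0,30),"ledge":(-100,-74,6),"shaft":(0,38,36),"blade":(0,16,20)}
a=.9;
# paddle mid, shut: level at .9 => y78,z16 about shaft (38,36): rel (40,-20) rotate by +.9 up
c,s=np.cos(a),np.sin(a); pts["paddle"]=(-65,38+40*c+20*s,36+40*s-20*c); print(pts["paddle"])
obs=[]
cams={}
for n in ("scene","top"):
    cams[n]=read_camera(n)
    for t in list(pts)+["rack","vial_a","bottle","tipbox","jar","sharps","timer"]:
        r=place_of(t,n)
        print(n,t,[(np.round(k["location"],1),round(k["p"],2)) for k in r[:3]])
        if t in pts and r and r[0]["p"]>.4: obs.append((n,t,r[0]["location"]))
def res(p): return np.concatenate([proj(cams[n],L2W(p,pts[t]),n)[0]-uv for n,t,uv in obs])
s=least_squares(res,[0.75,0,1.8],loss="soft_l1",f_scale=1.5)
print(s.x); 
for o,e in zip(obs,res(s.x).reshape(-1,2)): print(o[:2],e.round(1))
np.save("pose0.npy",s.x)
for n in cams:
  r=place_of("rack",n)
  for k in r[:3]:
    w=onz(cams[n],k["location"],n,.006); d=w[:2]-s.x[:2]; c,q=np.cos(s.x[2]),np.sin(s.x[2]); print(n,"rack L",1000*(c*d[0]+q*d[1]),1000*(-q*d[0]+c*d[1]),k["p"])
  im=cams[n]["color"][:,:,::-1].copy()
  def line(P):
    u=proj(cams[n],L2W(s.x,P),n)
    cv2.polylines(im,[np.round(u*16).astype(int)],False,(0,255,0),1,cv2.LINE_AA,4)
  for y in(32,-32): line([(-195,y,30),(96,y,30)])
  line([(-195,-32,6),(-195,32,6)]); line([(-165,c*0+38,36),(35,38,36)]);line([(-180,-104,6),(-20,-104,6),(-20,-44,6)])
  line([(96,-32,60),(96,32,60)])
  cc=proj(cams[n],L2W(s.x,(0,0,0)),n)[0].astype(int)
  x0,y0=max(cc[0]-100,0),max(cc[1]-75,0)
  cv2.imwrite(f"pics/fit_{n}.png",cv2.resize(im[y0:y0+150,x0:x0+200],None,fx=4,fy=4,interpolation=cv2.INTER_CUBIC))
E
```

```text
(-65, np.float64(78.53093692337625), np.float64(54.90087701968604))
scene loader []
scene end_stop [(array([251.7, 226.8]), 0.63)]
scene ledge [(array([170.8, 231.4]), 0.72)]
scene shaft [(array([221.3, 211. ]), 0.91)]
scene blade [(array([219.4, 220.5]), 0.79)]
scene paddle [(array([205.8, 190.7]), 0.83)]
scene rack [(array([198.6, 220.1]), 0.72), (array([287.9, 206. ]), 0.66)]
scene vial_a [(array([164.7, 234.3]), 0.65), (array([216.9, 220.7]), 0.58), (array([181.8, 238. ]), 0.39)]
scene bottle [(array([401.6, 291.6]), 0.63)]
scene tipbox [(array([356.4, 320.7]), 0.9)]
scene jar [(array([128., 180.]), 0.81), (array([404.8, 291.8]), 0.23), (array([360.1, 229.8]), 0.18)]
scene sharps [(array([170.5, 156.8]), 0.63)]
scene timer [(array([180.7, 239.8]), 0.65), (array([359.5, 232.7]), 0.61), (array([173.2, 154.9]), 0.24)]
top loader [(array([274.5, 159.4]), 0.95)]
top end_stop [(array([241.5, 171. ]), 0.8)]
top ledge [(array([296.8, 130.3]), 0.84)]
top shaft [(array([282.5, 171.6]), 0.57)]
top blade [(array([277.3, 165.3]), 0.67)]
top paddle [(array([309.4, 175.8]), 0.79)]
top rack [(array([292.7, 156.6]), 0.91)]
top vial_a [(array([303.5, 124. ]), 0.48), (array([284.9, 131. ]), 0.44)]
top bottle [(array([100.2, 217.2]), 0.7)]
top tipbox [(array([115.5, 164.4]), 0.92)]
top jar [(array([402.1, 151.1]), 0.92)]
top sharps [(array([409.4, 213.7]), 0.89)]
top timer [(array([168.6, 257.3]), 0.6)]
[ 0.61336524 -0.02812262  1.94277972]
('scene', 'end_stop') [-4.   1.8]
('scene', 'ledge') [-0.   2.1]
('scene', 'shaft') [ 0.2 -1.1]
('scene', 'blade') [-1.1 -1.6]
('scene', 'paddle') [1.3 0.4]
('top', 'loader') [0.1 3.6]
('top', 'end_stop') [2.4 0.5]
('top', 'ledge') [ 0.1 -1.7]
('top', 'shaft') [-1.8  0.1]
('top', 'blade') [-0.1  0.9]
('top', 'paddle') [-0.8 -0.4]
scene rack L -57.048949048487465 4.628677323077104 0.72
scene rack L 154.45605407893197 161.9394064397756 0.66
top rack L -55.79223253301005 1.782022085466458 0.91
```

View pics/fit_scene.png

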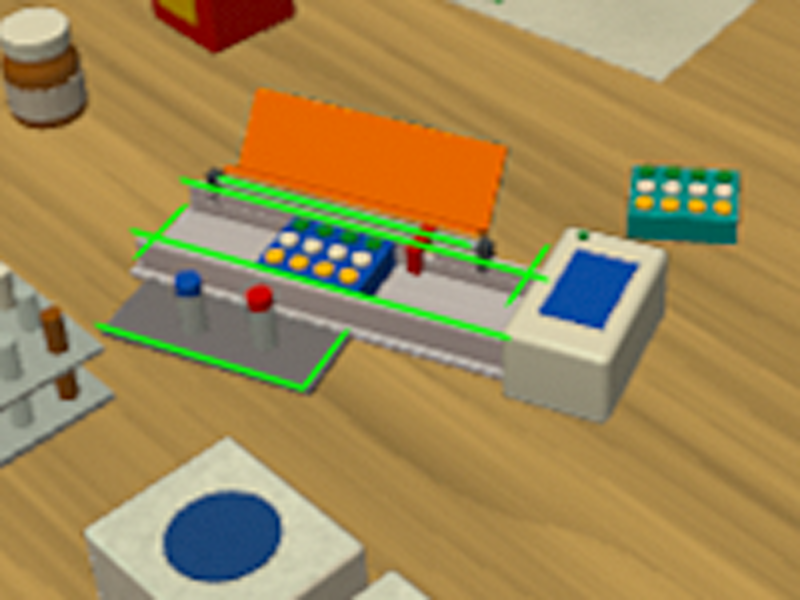

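View pics/fit_top.png

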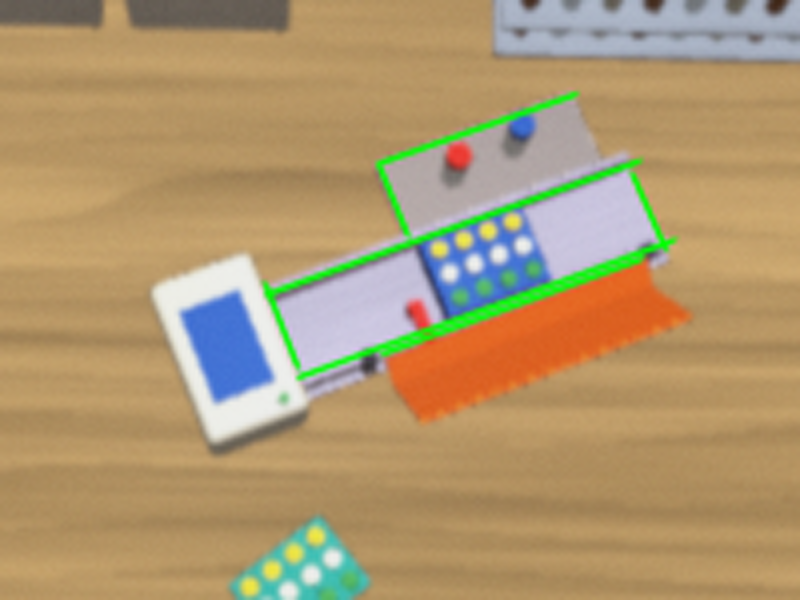

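```bash
cat > plan.py <<'E'
from h import *
import sys
def plan(pose,Lx,Ly,z,n,flip=0):
    s=get_state(); q=R.from_quat(s["tcp_rot"]); p=s["eef_pos"]
    t=L2W(pose,(Lx,Ly,z))[0]
    a=pose[2]; xa=np.array([np.cos(a),np.sin(a),0]); za=np.array([0,0,-1.]); ya=np.cross(za,xa)
    qt=R.from_matrix(np.c_[xa,ya,za])
    rv=(q.inv()*qt).as_rotvec(); 
    print("target",t.round(4),"rotvec deg",np.degrees(rv).round(2),"shift tool now cm",(q.inv().apply(t-p)*100).round(2))
    for i in range(n):
        qi=q*R.from_rotvec(rv*i/n); d=qi.inv().apply((t-p)/n)*100
        print(d.round(2),(np.degrees(rv)/n).round(2))
E
python3 - <<'E'
from plan import *
plan(np.load("pose0.npy"),-120,28,250,15)
E
```

```text
target [ 0.6309 -0.1501  0.25  ] rotvec deg [  0.     0.   -93.11] shift tool now cm [ 55.24 -33.53  -0.17]
[ 3.68 -2.24 -0.01] [ 0.    0.   -6.21]
[ 3.9  -1.82 -0.01] [ 0.    0.   -6.21]
[ 4.08 -1.39 -0.01] [ 0.    0.   -6.21]
[ 4.2  -0.94 -0.01] [ 0.    0.   -6.21]
[ 4.28 -0.48 -0.01] [ 0.    0.   -6.21]
[ 4.31 -0.02 -0.01] [ 0.    0.   -6.21]
[ 4.28  0.45 -0.01] [ 0.    0.   -6.21]
[ 4.21  0.91 -0.01] [ 0.    0.   -6.21]
[ 4.09  1.36 -0.01] [ 0.    0.   -6.21]
[ 3.92  1.79 -0.01] [ 0.    0.   -6.21]
[ 3.7   2.21 -0.01] [ 0.    0.   -6.21]
[ 3.44  2.59 -0.01] [ 0.    0.   -6.21]
[ 3.14  2.95 -0.01] [ 0.    0.   -6.21]
[ 2.8   3.27 -0.01] [ 0.    0.   -6.21]
[ 2.43  3.56 -0.01] [ 0.    0.   -6.21]
```

```bash
python3 -m crank '[[-0.53,3.7,-2.2,0,0,0,-6.2],[-0.53,3.9,-1.8,0,0,0,-6.2],[-0.53,4.1,-1.4,0,0,0,-6.2],[-0.53,4.2,-0.9,0,0,0,-6.2],[-0.53,4.3,-0.5,0,0,0,-6.2]]'
python3 -m crank '[[-0.53,4.3,0,0,0,0,-6.2],[-0.53,4.3,0.4,0,0,0,-6.2],[-0.53,4.2,0.9,0,0,0,-6.2],[-0.53,4.1,1.4,0,0,0,-6.2],[-0.53,3.9,1.8,0,0,0,-6.2]]'
python3 -m crank '[[-0.53,3.7,2.2,0,0,0,-6.2],[-0.53,3.4,2.6,0,0,0,-6.2],[-0.53,3.1,3.0,0,0,0,-6.2],[-0.53,2.8,3.3,0,0,0,-6.2],[-0.53,2.4,3.6,0,0,0,-6.2]]'
python3 -m crank '[[-0.53,0,0,0,0,0,0]]'
python3 - <<'E'
from h import *
c=read_camera("wrist"); cv2.imwrite("pics/w1.png",c["color"][:,:,::-1])
s=get_state(); print({k:s[k] for k in("time","eef_pos","opening","qpos","contact_force")}); print(c["cam_to_world"])
for t in ("loader","end_stop","ledge","shaft","blade","paddle","rack"):
    print(t,[(np.round(k["location"],1),round(k["p"],2)) for k in place_of(t,"wrist")[:2]])
E
```

```text
time: 2.15
eef_pos: [0.3526, -0.4766, 0.2485]
tcp_rot: [0.908, 0.418, 0.0, 0.0]
contact_force: [0.0, -0.6, -0.2]
opening: 0.764
time: 2.65
eef_pos: [0.4929, -0.3129, 0.2487]
tcp_rot: [0.763, 0.646, 0.0, 0.0]
contact_force: [1.2, -0.5, -0.7]
opening: 0.766
time: 3.15
eef_pos: [0.6344, -0.1502, 0.2485]
tcp_rot: [0.563, 0.826, 0.0, 0.0]
contact_force: [-0.4, -0.4, 0.7]
opening: 0.762
time: 3.25
eef_pos: [0.6358, -0.1476, 0.2483]
tcp_rot: [0.562, 0.827, 0.001, 0.0]
contact_force: [0.3, -0.8, 0.3]
opening: 0.76
{'time': 3.3, 'eef_pos': array([ 0.63450875, -0.14958606,  0.24813262]), 'opening': 0.7639553164739339, 'qpos': array([-3.86903005e-01,  2.36559784e-01,  1.63731595e+00, -6.65517444e-05,
        1.26784724e+00, -7.60789461e-01]), 'contact_force': array([-0.21562769,  0.42092766,  0.59184855])}
[[ 0.92958394 -0.35272644 -0.10704093  0.60794052]
 [ 0.36860767  0.89065939  0.26618458 -0.08009182]
 [ 0.00144667 -0.28689702  0.95796034  0.37334219]
 [ 0.          0.          0.          1.        ]]
loader [(array([271.5,  74.3]), 0.72)]
end_stop []
ledge [(array([331.9, 157.5]), 0.7)]
shaft [(array([240.4,  71.5]), 0.82)]
blade [(array([265.,  69.]), 0.74)]
paddle [(array([199.8, 130. ]), 0.89)]
rack [(array([274.1, 122.6]), 0.95), (array([237.9,  70. ]), 0.63)]
```

View pics/w1.png

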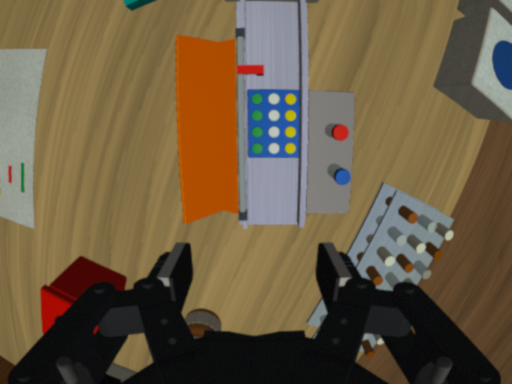

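```bash
cat > fit.py <<'E'
from h import *
pts={"loader":(0,0,0),"end_stop":(96,0,30),"ledge":(-100,-74,6),"shaft":(0,38,36),"blade":(0,16,20),"paddle":(-65,78.5,54.9)}
LN={"wallp":[(-195,32,30),(96,32,30)],"walln":[(-195,-32,30),(96,-32,30)],"walloutn":[(-195,-38,30),(96,-38,30)],"entry":[(-195,-32,6),(-195,32,6)],"ledge":[(-180,-44,6),(-180,-104,6),(-20,-104,6),(-20,-44,6)],"end":[(96,-32,60),(96,32,60)],"padout":[(-165,98.5,80),(35,98.5,80)]}
def draw(cam,n,p,fn,ctr=None,k=4,w=200,h=150,rack=None):
    im=cam["color"][:,:,::-1].copy()
    im=cv2.resize(im,None,fx=k,fy=k,interpolation=cv2.INTER_CUBIC)
    def line(P,col):
        P=np.array(P,float);Q=np.concatenate([np.linspace(P[i],P[i+1],15) for i in range(len(P)-1)])
        u=(proj(cam,L2W(p,Q),n)+.5)*k-.5
        cv2.polylines(im,[np.round(u*16).astype(int)],False,col,1,cv2.LINE_AA,4)
    for v in LN.values(): line(v,(0,255,0))
    if rack is not None:
        x,y=rack; line([(x-40,y-30,30),(x+40,y-30,30),(x+40,y+30,30),(x-40,y+30,30),(x-40,y-30,30)],(255,0,255))
    if ctr is None: ctr=proj(cam,L2W(p,(-50,0,0)),n)[0]
    x0=int(max(ctr[0]-w/2,0)*k);y0=int(max(ctr[1]-h/2,0)*k)
    cv2.imwrite(fn,im[y0:y0+h*k,x0:x0+w*k])
E
python3 - <<'E'
from fit import *
cams={};obs=[];rk=[]
for n in ("scene","top","wrist"):
    cams[n]=read_camera(n)
    for t in pts:
        r=place_of(t,n)
        if r and r[0]["p"]>.5: obs.append((n,t,r[0]["location"]))
    r=place_of("rack",n)
    if r: rk.append((n,r[0]["location"],r[0]["p"]))
W={"scene":1,"top":1,"wrist":1}
def res(p): return np.concatenate([proj(cams[n],L2W(p,pts[t]),n)[0]-uv for n,t,uv in obs])
s=least_squares(res,np.load("pose0.npy"),loss="soft_l1",f_scale=1.)
p=s.x;print(p,get_state()["time"])
for o,e in zip(obs,res(p).reshape(-1,2)): print(o[:2],e.round(1))
np.save("pose1.npy",p)
for n,uv,pr in rk:
    d=onz(cams[n],uv,n,.006)[:2]-p[:2];c,q=np.cos(p[2]),np.sin(p[2]);print(n,"rack",1000*(c*d[0]+q*d[1]),1000*(-q*d[0]+c*d[1]),pr)
draw(cams["wrist"],"wrist",p,"pics/f1w.png",(265,120),3,240,200,rack=(-57,0))
draw(cams["top"],"top",p,"pics/f1t.png",rack=(-57,0));
draw(cams["scene"],"scene",p,"pics/f1s.png",rack=(-57,0))
E
```

```text
[ 0.61135877 -0.02538354  1.94688486] 4.85
('scene', 'loader') [-0.5  0.1]
('scene', 'end_stop') [-1.1  0.5]
('scene', 'ledge') [-0.6  1.4]
('scene', 'shaft') [1.4 0.4]
('scene', 'blade') [ 0.2 -2.2]
('scene', 'paddle') [-0.7  0.7]
('top', 'loader') [3.3 1.9]
('top', 'end_stop') [-1.1  2.8]
('top', 'ledge') [0.6 0.3]
('top', 'shaft') [0.7 1.4]
('top', 'blade') [-2.4  1.2]
('top', 'paddle') [0.4 1.9]
('wrist', 'loader') [ 0.5 -0.1]
('wrist', 'ledge') [-4.1 -0.7]
('wrist', 'shaft') [2.3 1.1]
('wrist', 'blade') [-0.3  0.3]
('wrist', 'paddle') [ 4.2 -0.5]
scene rack -65.9783170168783 9.214061798037497 0.92
top rack 141.71828744451992 164.72983921358122 0.97
wrist rack -66.74813900286671 -2.2399344217502137 0.56
```

View pics/f1w.png

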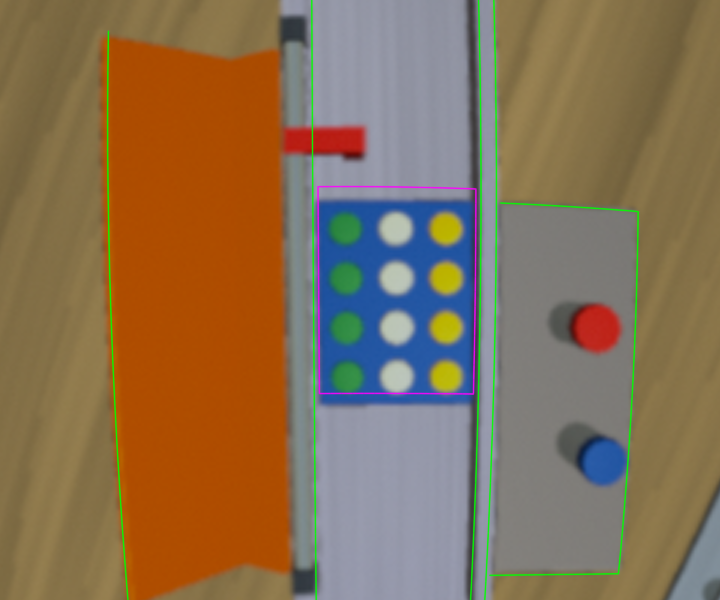

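View pics/f1t.png

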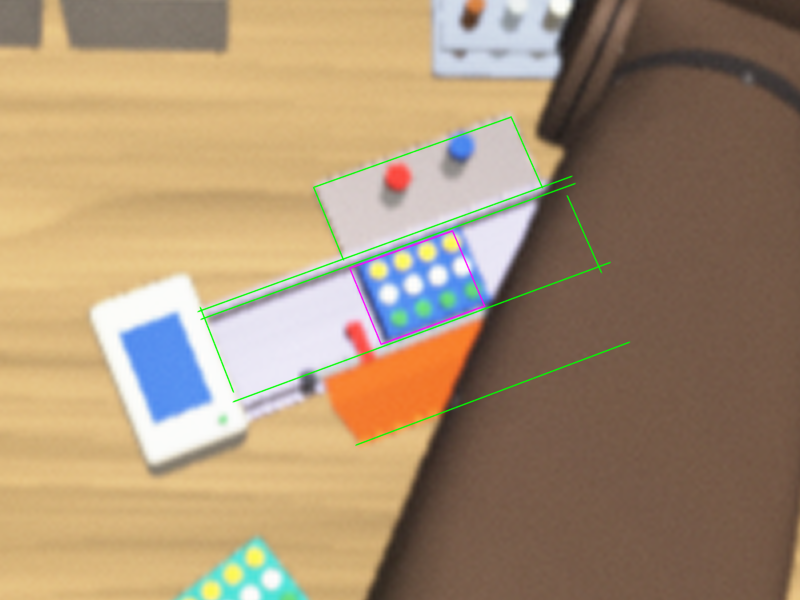

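View pics/f1s.png

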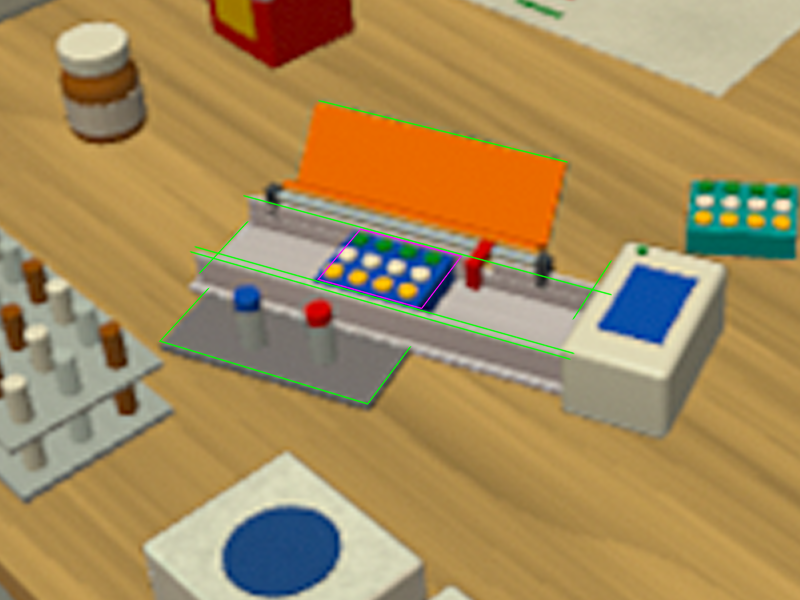

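```bash
python3 - <<'E'
from plan import *
plan(np.load("pose1.npy"),-124,28,95,4)
E
```

```text
target [ 0.6309 -0.151   0.095 ] rotvec deg [ 0.    0.   -0.34] shift tool now cm [ 0.17 -0.21 15.33]
[ 0.04 -0.05  3.83] [ 0.    0.   -0.08]
[ 0.04 -0.05  3.83] [ 0.    0.   -0.08]
[ 0.04 -0.05  3.83] [ 0.    0.   -0.08]
[ 0.04 -0.05  3.83] [ 0.    0.   -0.08]
```

```bash
python3 -m crank '[[-0.53,0,-0.1,3.8,0,0,-0.3],[-0.53,0.1,-0.1,3.8,0,0,0],[-0.53,0.1,0,3.8,0,0,0],[-0.53,0,0,3.8,0,0,0],[-0.53,0,0,0,0,0,0]]'
python3 - <<'E'
from fit import *
p=np.load("pose1.npy")
c=read_camera("wrist"); draw(c,"wrist",p,"pics/w2.png",(256,192),1.5625 and 1,512,384,rack=(-62,0))
c=read_camera("scene"); draw(c,"scene",p,"pics/s2.png",rack=(-62,0))
E
```

```text
time: 5.35
eef_pos: [0.6264, -0.1489, 0.0893]
tcp_rot: [0.563, 0.827, -0.001, -0.007]
contact_force: [-0.9, 0.1, 0.1]
opening: 0.765
```

View pics/w2.png

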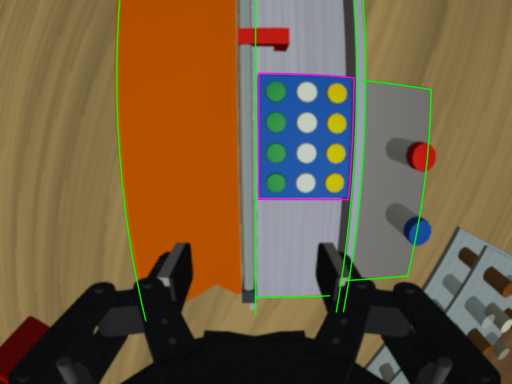

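View pics/s2.png

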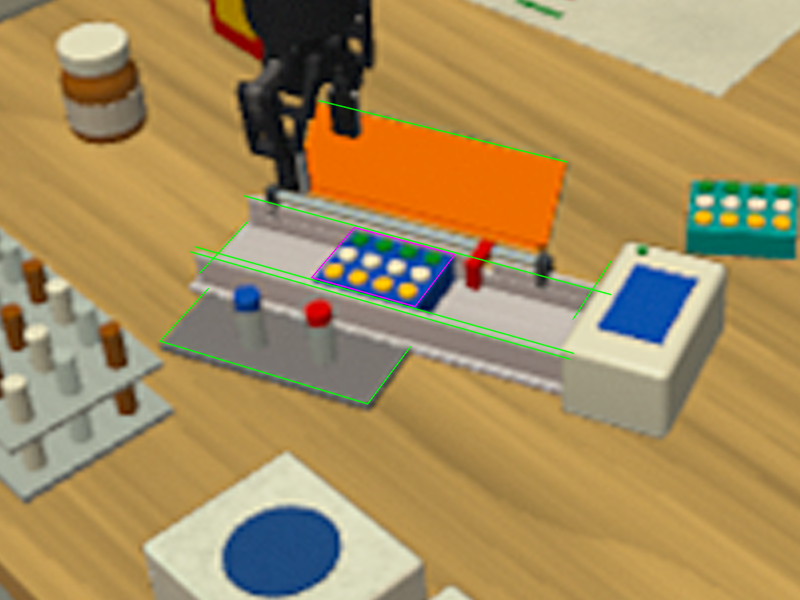

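```bash
python3 - <<'E'
from plan import *
s=get_state();print(s["eef_pos"],s["tcp_rot"])
plan(np.load("pose1.npy"),-124,28,60,1)
E
```

```text
[ 0.63068433 -0.15058755  0.09627079] [ 5.62731006e-01  8.26639835e-01 -1.31577961e-04 -6.16281219e-04]
target [ 0.6309 -0.151   0.06  ] rotvec deg [-0.05 -0.05 -0.04] shift tool now cm [-0.05  0.    3.63]
[-0.05  0.    3.63] [-0.05 -0.05 -0.04]
```

```bash
python3 -m crank '[[-0.53,0,0,1.2,0,0,0],[-0.53,0,0,1.2,0,0,0],[-0.53,0,0,1.2,0,0,0],[-0.53,0,0,0,0,0,0]]'; python3 - <<'E'
from h import *
c=read_camera("wrist"); cv2.imwrite("pics/w3.png",c["color"][:,:,::-1])
s=get_state();print(s["eef_pos"],s["contact_force"],s["wrist_torque"])
E
```

```text
time: 5.85
eef_pos: [0.6294, -0.1501, 0.0581]
tcp_rot: [0.563, 0.827, -0.0, -0.002]
contact_force: [0.6, -0.2, -0.3]
opening: 0.764
[ 0.62993943 -0.15029473  0.05896318] [ 0.8594907  -0.00448439  0.66652271] [-0.00063565  0.05689817  0.03607768]
```

View pics/w3.png

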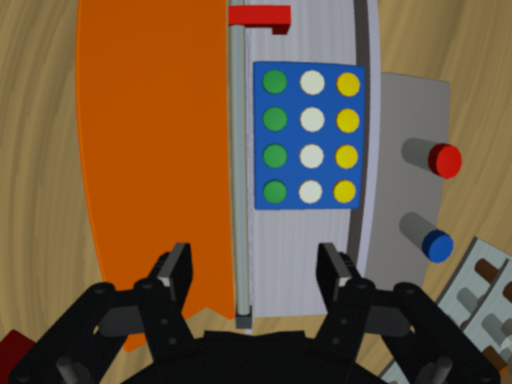

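```bash
python3 -m crank '[[-0.53,0,0,0.4,0,0,0],[-0.53,0,0,0.4,0,0,0],[-0.53,0,0,0,0,0,0]]';python3 -m crank '[[-0.53,0,0,0.4,0,0,0],[-0.53,0,0,0.4,0,0,0],[-0.53,0,0,0,0,0,0]]';  python3 - <<'E'
from h import *
c=read_camera("wrist"); cv2.imwrite("pics/w4.png",c["color"][:,:,::-1])
c=read_camera("scene"); cv2.imwrite("pics/s4.png",cv2.resize(c["color"][140:290,120:320,::-1],None,fx=4,fy=4,interpolation=cv2.INTER_CUBIC))
s=get_state();print(s["eef_pos"],s["contact_force"],s["wrist_torque"])
E
```

```text
time: 6.2
eef_pos: [0.6313, -0.1508, 0.0525]
tcp_rot: [0.563, 0.827, 0.0, 0.001]
contact_force: [1.0, -0.2, 1.6]
opening: 0.769
time: 6.5
eef_pos: [0.6318, -0.1509, 0.0447]
tcp_rot: [0.563, 0.827, 0.0, 0.001]
contact_force: [2.5, -0.8, 3.4]
opening: 0.77
[ 0.63177356 -0.15097286  0.04501761] [ 2.86223134 -0.50092501  3.20843922] [-0.01586173 -0.46520333  0.04841326]
```

View pics/w4.png

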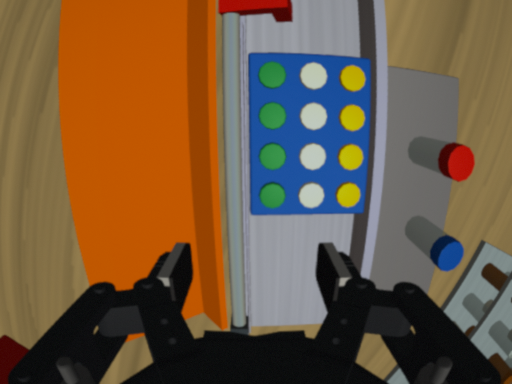

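View pics/s4.png

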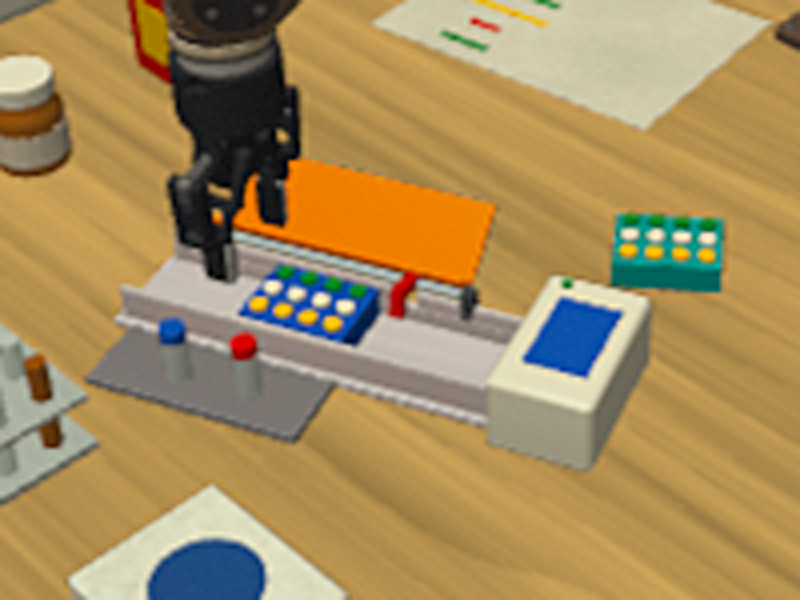

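```bash
python3 -m crank '[[-0.53,0,0,0.4,0,0,0],[-0.53,0,0,0.4,0,0,0],[-0.53,0,0,0,0,0,0]]';python3 -m crank '[[-0.53,0,0,0.4,0,0,0],[-0.53,0,0,0.3,0,0,0],[-0.53,0,0,0,0,0,0]]';  python3 - <<'E'
from h import *
c=read_camera("wrist"); cv2.imwrite("pics/w5.png",c["color"][:,:,::-1])
c=read_camera("scene"); cv2.imwrite("pics/s5.png",cv2.resize(c["color"][140:290,120:320,::-1],None,fx=4,fy=4,interpolation=cv2.INTER_CUBIC))
s=get_state();print(s["eef_pos"],s["contact_force"],s["wrist_torque"])
E
```

```text
time: 6.9
eef_pos: [0.6328, -0.1506, 0.0375]
tcp_rot: [0.563, 0.826, 0.001, 0.002]
contact_force: [4.7, 1.2, 6.8]
opening: 0.761
time: 7.2
eef_pos: [0.6346, -0.1501, 0.0323]
tcp_rot: [0.563, 0.826, 0.003, 0.004]
contact_force: [7.4, 4.3, 10.0]
opening: 0.767
[ 0.6345226  -0.15013981  0.03247387] [ 6.76917644  4.6185091  10.24205365] [ 0.62292606 -0.81114987 -0.06414739]
```

View pics/w5.png

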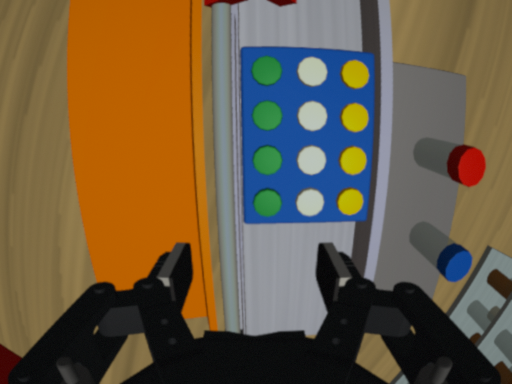

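View pics/s5.png

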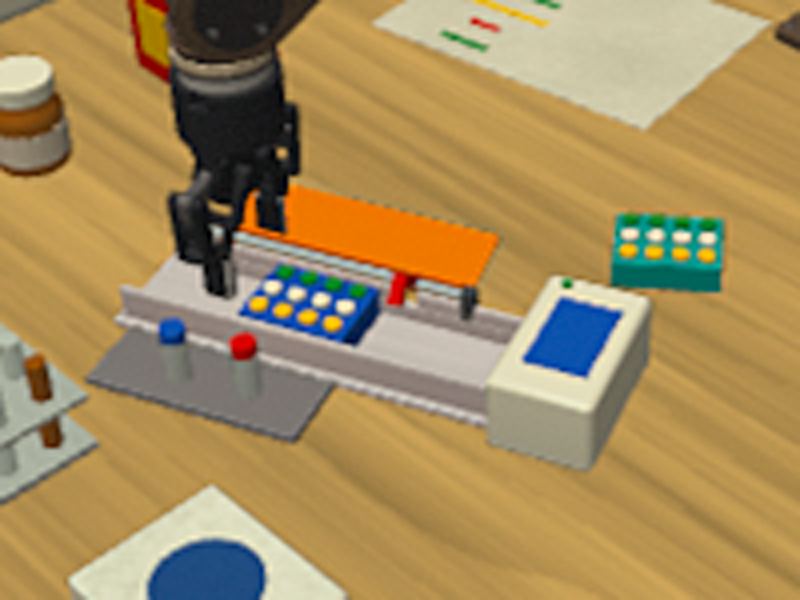

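```bash
python3 -m crank '[[-0.53,0,-0.2,0.2,0,0,0],[-0.53,0,-0.2,0.3,0,0,0],[-0.53,0,0,0,0,0,0]]'; cat > gate.py <<'E'
from fit import *
def padpt(x,u,g,t=0):
    a=.9-g; c,s=np.cos(a),np.sin(a); r=(u,-20-t); return (x,38+c*r[0]-s*r[1],36+s*r[0]+c*r[1])
def outline(cam,p,g,k,im,col,o):
    P=np.array([padpt(-165,8,g),padpt(-165,72,g),padpt(35,72,g),padpt(35,8,g),padpt(-165,8,g)])
    u=(proj(cam,L2W(p,P),"scene")+.5-o)*k-.5
    cv2.polylines(im,[np.round(u*16).astype(int)],False,col,1,cv2.LINE_AA,4)
def show(fn,gs=(.75,.9)):
    c=read_camera("scene");p=np.load("pose1.npy");o=np.array([150,160])
    im=cv2.resize(c["color"][160:260,150:283,::-1],None,fx=6,fy=6,interpolation=cv2.INTER_CUBIC)
    for g,col in zip(gs,((0,255,0),(255,0,255),(255,255,0))): outline(c,p,g,6,im,col,o)
    cv2.imwrite(fn,im)
    s=get_state();F=s["contact_force"];a=p[2];ex=np.array([np.cos(a),np.sin(a)]);ey=np.array([-ex[1],ex[0]])
    d=s["eef_pos"][:2]-p[:2]
    print("t",s["time"],"L",1000*d@ex,1000*d@ey,"z",s["eef_pos"][2]*1000,"F_L",F[:2]@ex,F[:2]@ey,F[2],"T",s["wrist_torque"].round(2),"op",s["opening"]*85)
E
python3 -c "
from gate import *
show('pics/g1.png')"
```

```text
time: 7.6
eef_pos: [0.6304, -0.1526, 0.0274]
tcp_rot: [0.563, 0.827, 0.001, 0.004]
contact_force: [5.4, 1.3, 10.0]
opening: 0.766
t 7.65 L -125.33370125903402 29.145651018977855 z 27.35626778887595 F_L 0.33032818477657877 -3.8941279921367173 9.896287363988039 T [ 0.18 -0.5  -0.  ] op 65.12444314952593
```

View pics/g1.png

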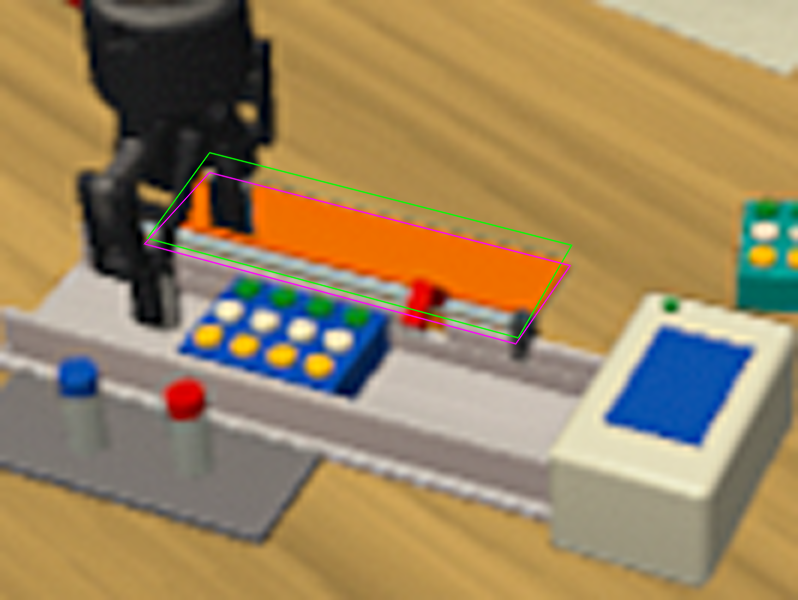

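```bash
python3 -m crank '[[-0.53,0,0,0.2,0,0,0],[-0.53,0,0,0,0,0,0]]'; 
python3 -c "
from gate import *
show('pics/g2.png',(.85,.95))"
```

```text
time: 7.85
eef_pos: [0.6303, -0.1527, 0.0255]
tcp_rot: [0.563, 0.827, 0.001, 0.004]
contact_force: [5.2, 1.2, 11.0]
opening: 0.766
t 7.9 L -125.38375185235223 29.144760735807406 z 25.578295083408708 F_L 0.11630515215153847 -4.703842458581991 10.92522236043055 T [ 0.15 -0.42 -0.03] op 64.89263877070243
```

View pics/g2.png

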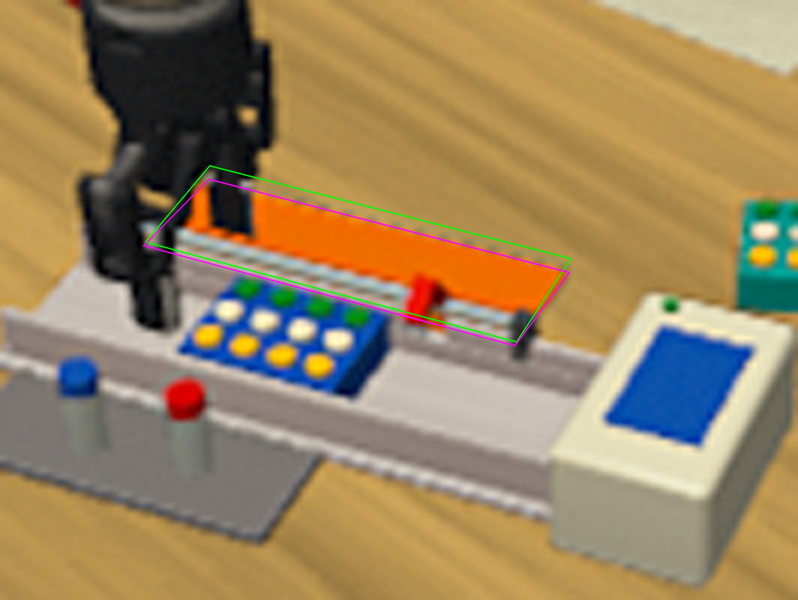

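```bash
python3 -m crank '[[-0.53,0,0,0.2,0,0,0],[-0.53,0,0,0,0,0,0]]'; 
python3 -c "
from gate import *
show('pics/g3.png',(.85,.95))"
```

```text
time: 8.1
eef_pos: [0.6306, -0.1527, 0.025]
tcp_rot: [0.563, 0.827, 0.001, 0.003]
contact_force: [3.0, 4.3, 16.7]
opening: 0.766
t 8.15 L -125.41050556743683 28.84391772572402 z 24.92207545212782 F_L 1.7779942187806186 -3.557089626911616 15.451713849640011 T [ 0.33  0.   -0.02] op 64.9996701029
```

View pics/g3.png

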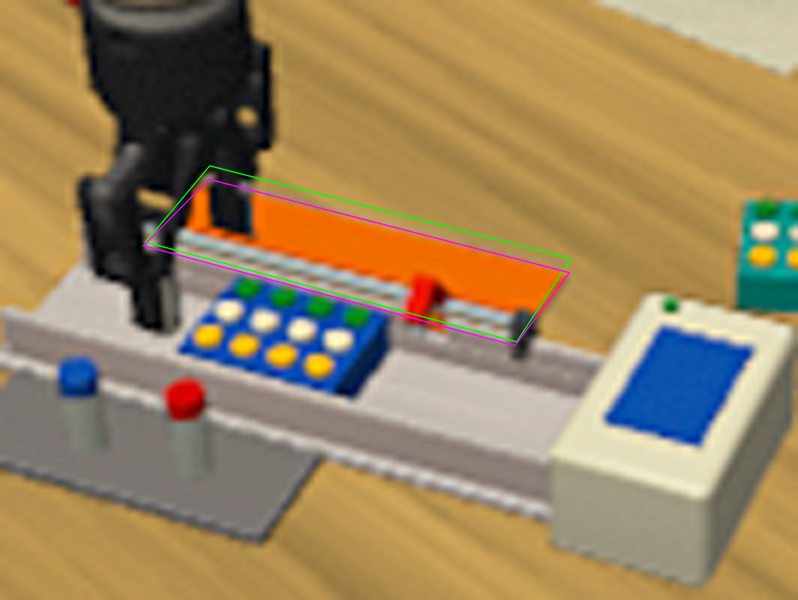

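```bash
python3 -m crank '[[-0.53,0,0,-0.15,0,0,0],[-0.53,0.5,0,0,0,0,0],[-0.53,0.8,0,0,0,0,0],[-0.53,0.8,0,0,0,0,0],[-0.53,0,0,0,0,0,0]]'; 
python3 -c "
from gate import *
show('pics/g4.png',(.85,.95))
c=read_camera('wrist'); cv2.imwrite('pics/w6.png',c['color'][:,:,::-1])"
```

```text
time: 8.65
eef_pos: [0.6213, -0.1344, 0.0249]
tcp_rot: [0.562, 0.827, -0.001, 0.003]
contact_force: [1.1, -2.1, 11.6]
opening: 0.764
t 8.7 L -105.05148403679944 30.81191318251022 z 24.87499197703344 F_L -1.9105613993840682 0.18926328746564705 12.775601273353885 T [-0.58  0.16  0.02] op 65.19258346770472
```

View pics/g4.png

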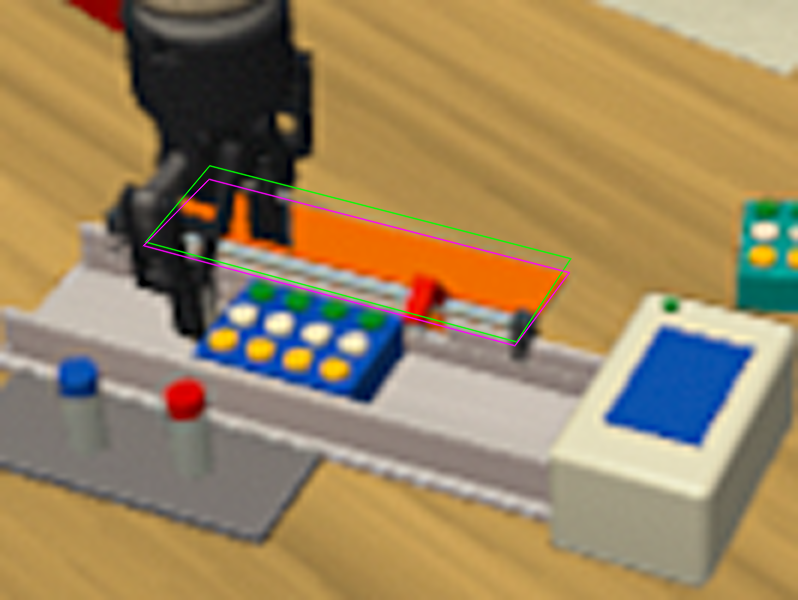

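View pics/w6.png

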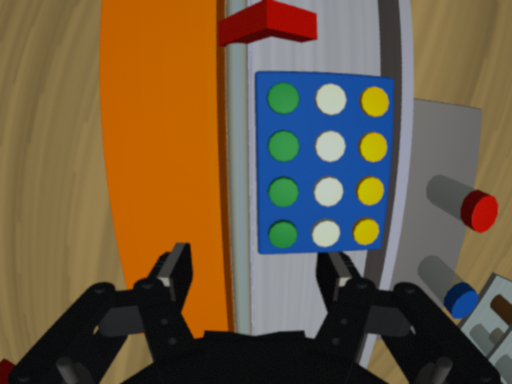

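```bash
python3 -m crank '[[-0.53,0.8,0.1,0,0,0,0],[-0.53,0.8,0,0,0,0,0],[-0.53,0.8,0,0,0,0,0],[-0.53,0.8,0,0,0,0,0],[-0.53,0,0,0,0,0,0]]'; 
python3 -c "
from gate import *
show('pics/g5.png',(.85,.95))
c=read_camera('wrist'); cv2.imwrite('pics/w7.png',c['color'][:,:,::-1])"
```

```text
time: 9.25
eef_pos: [0.6106, -0.1044, 0.025]
tcp_rot: [0.562, 0.827, -0.001, 0.003]
contact_force: [1.2, -3.5, 12.6]
opening: 0.769
t 9.3 L -73.29211108921797 29.680169841300234 z 25.008338188816584 F_L -3.2115061370735356 0.19333944177451487 13.443396356005344 T [-0.65  0.25  0.13] op 65.14842378911503
```

View pics/g5.png

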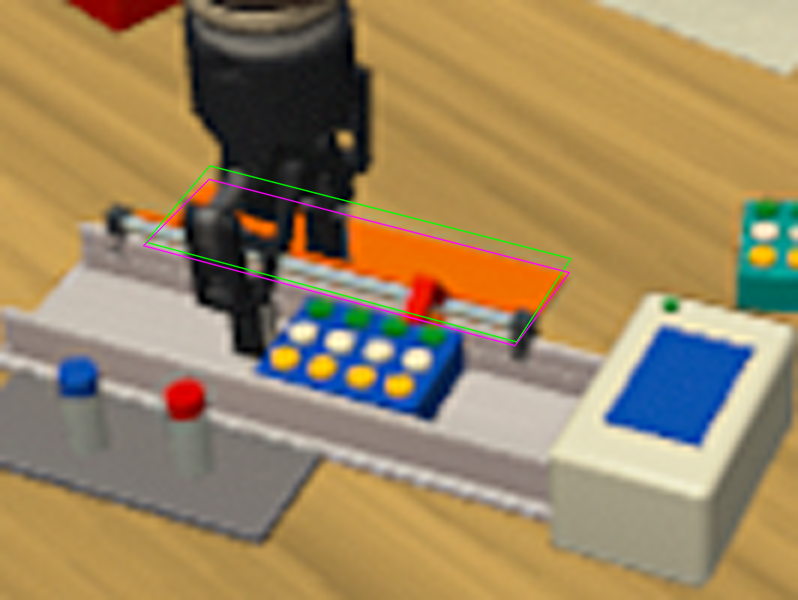

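View pics/w7.png

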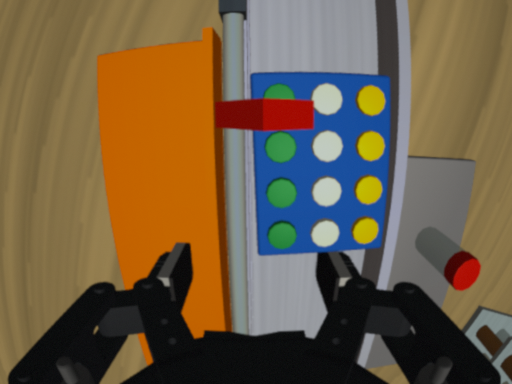

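```bash
python3 -m crank '[[-0.53,0.8,0.1,0,0,0,0],[-0.53,0.8,0.1,0,0,0,0],[-0.53,0.8,0,0,0,0,0],[-0.53,0.8,0,0,0,0,0],[-0.53,0.8,0,0,0,0,0]]'; 
python3 -c "
from gate import *
show('pics/g6.png',(.85,.95))
c=read_camera('wrist'); cv2.imwrite('pics/w8.png',c['color'][:,:,::-1])"
```

```text
time: 9.85
eef_pos: [0.5983, -0.068, 0.0252]
tcp_rot: [0.562, 0.827, -0.002, 0.004]
contact_force: [0.4, -9.0, 12.2]
opening: 0.766
t 9.9 L -33.61923595418058 27.76037813999584 z 25.112028710766804 F_L -5.360285154830062 1.521525043276985 13.554808069382636 T [-1.1   0.4   0.12] op 65.31785282689133
```

View pics/g6.png

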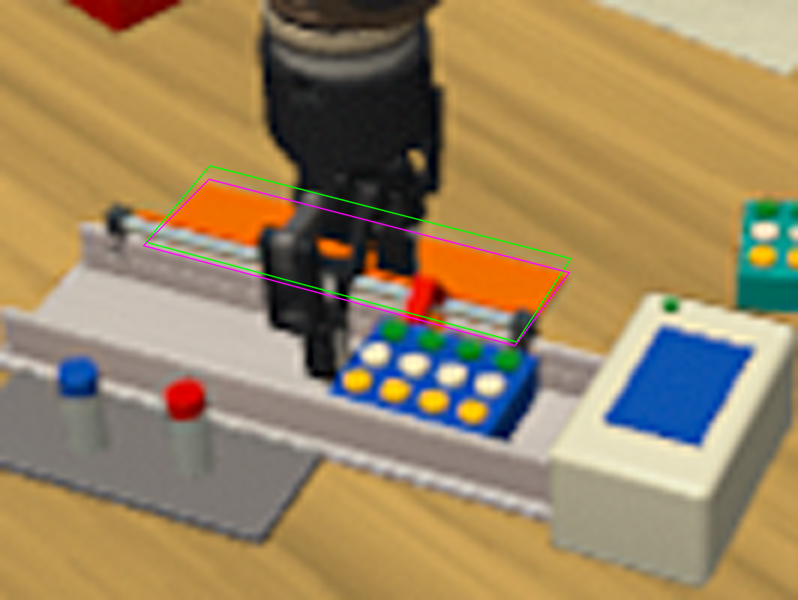

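View pics/w8.png

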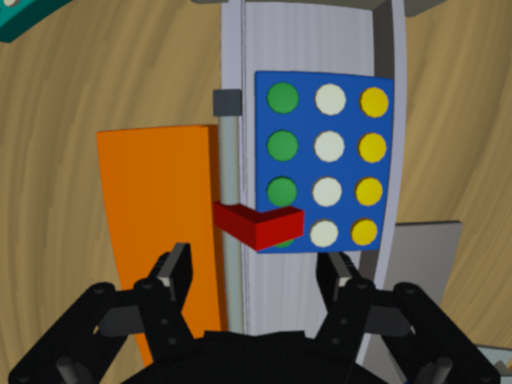

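```bash
python3 -m crank '[[-0.53,0.6,0,0,0,0,0],[-0.53,0.6,0,0,0,0,0],[-0.53,0.6,0,0,0,0,0],[-0.53,0.5,0,0,0,0,0],[-0.53,0.4,0,0,0,0,0]]'; 
python3 -c "
from gate import *
show('pics/g7.png',(.85,.95))
c=read_camera('wrist'); cv2.imwrite('pics/w9.png',c['color'][:,:,::-1])"
```

```text
time: 10.45
eef_pos: [0.5885, -0.0431, 0.0252]
tcp_rot: [0.562, 0.827, -0.002, 0.004]
contact_force: [1.8, -8.9, 13.2]
opening: 0.764
t 10.5 L -7.438550611894573 27.766657602039178 z 25.14934616522156 F_L -7.348084894134034 2.089679935186158 12.484758394496115 T [-1.49  0.39  0.16] op 64.70465834546066
```

View pics/g7.png

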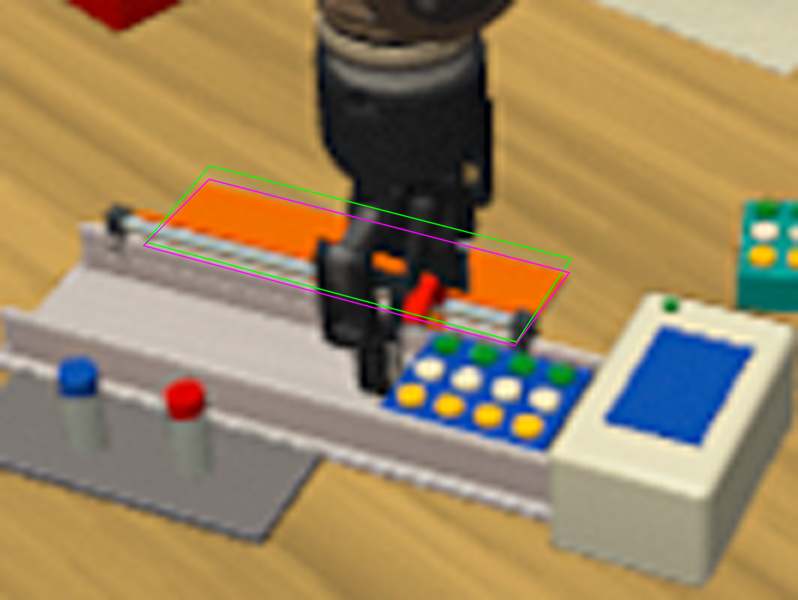

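View pics/w9.png

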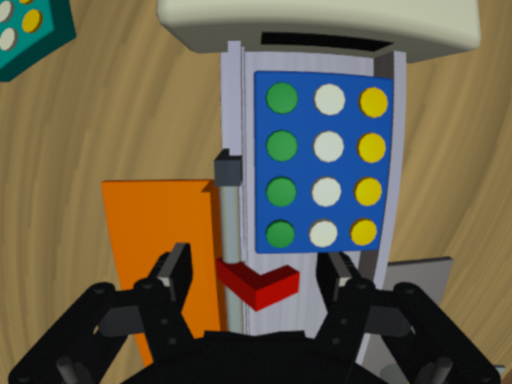

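```bash
python3 -m crank '[[-0.53,0.3,0,0,0,0,0],[-0.53,0.3,0,0,0,0,0],[-0.53,0.2,0,0,0,0,0]]'; python3 -m crank '[[-0.53,0.2,0,0,0,0,0],[-0.53,0,0,0,0,0,0]]' ; python3 -m crank '[[-0.53,0.2,0,0,0,0,0],[-0.53,0,0,0,0,0,0]]' ;
python3 -c "
from gate import *
show('pics/g8.png',(.85,.95))
c=read_camera('wrist'); cv2.imwrite('pics/w10.png',c['color'][:,:,::-1])"
```

```text
time: 10.85
eef_pos: [0.5857, -0.0355, 0.0252]
tcp_rot: [0.561, 0.827, -0.001, 0.004]
contact_force: [1.7, -8.9, 13.6]
opening: 0.762
time: 11.05
eef_pos: [0.5849, -0.0334, 0.0252]
tcp_rot: [0.561, 0.828, -0.001, 0.004]
contact_force: [0.1, -7.2, 13.5]
opening: 0.765
time: 11.25
eef_pos: [0.5842, -0.0315, 0.0252]
tcp_rot: [0.562, 0.827, -0.001, 0.004]
contact_force: [2.0, -7.5, 13.8]
opening: 0.764
t 11.3 L 4.246373782263275 27.49499251294072 z 25.166235006848208 F_L -6.4697740297811785 2.349365155086019 13.759752304125511 T [-1.39  0.3   0.17] op 64.98079530607039
```

View pics/g8.png

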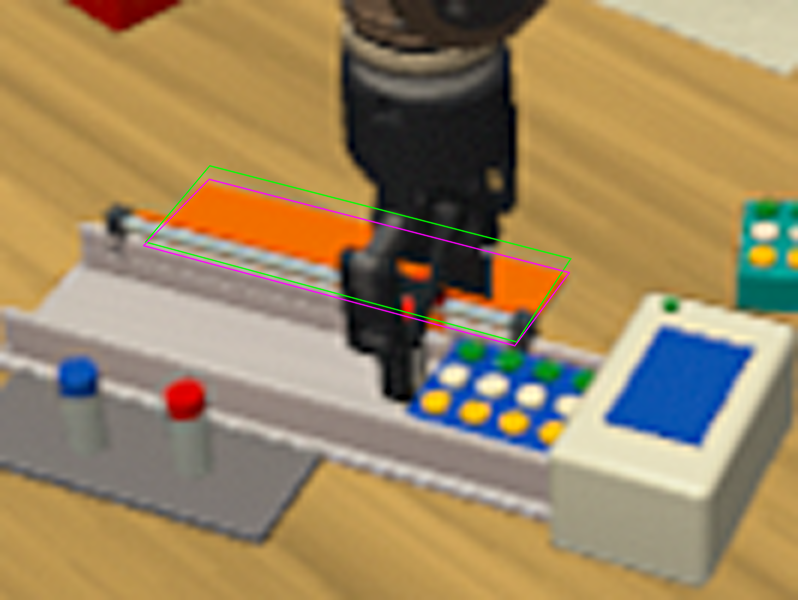

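View pics/w10.png

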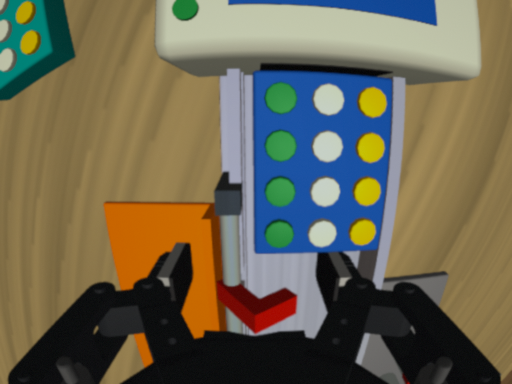

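```bash
for i in 1 2 3; do python3 -m crank '[[-0.53,0.15,0,0,0,0,0],[-0.53,0,0,0,0,0,0]]'|grep -E "pos|force"; done
```

```text
eef_pos: [0.5839, -0.0307, 0.0252]
contact_force: [1.6, -9.3, 12.6]
eef_pos: [0.5839, -0.0307, 0.0253]
contact_force: [2.9, -14.1, 10.7]
eef_pos: [0.5839, -0.0306, 0.0253]
contact_force: [3.2, -17.5, 9.1]
```

```bash
python3 -m crank '[[-0.53,-0.5,0,0,0,0,0],[-0.53,-0.5,0,0,0,0,0],[-0.53,0,0,0,0,0,0]]'
python3 -c "
from gate import *
show('pics/g9.png',(.85,.95))
c=read_camera('wrist'); cv2.imwrite('pics/w11.png',c['color'][:,:,::-1])"
```

```text
time: 12.25
eef_pos: [0.5845, -0.0331, 0.025]
tcp_rot: [0.564, 0.826, 0.001, -0.001]
contact_force: [-1.9, 4.3, 18.3]
opening: 0.763
t 12.3 L 2.7449752883021747 27.783878268704374 z 24.971963054119644 F_L 3.5300416856525634 0.5438329377263457 18.279860878927938 T [ 0.39  0.99 -0.15] op 65.3961423724386
```

View pics/w11.png

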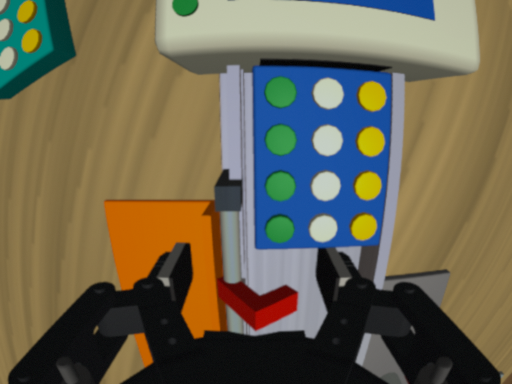

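```bash
python3 -m crank '[[-0.53,-0.3,0,0,0,0,0],[-0.53,0,0,-0.6,0,0,0],[-0.53,0,0,-0.6,0,0,0],[-0.53,0,0,-0.6,0,0,0],[-0.53,0,0,-0.6,0,0,0]]'
python3 -m crank '[[-0.53,0,0,-0.8,0,0,0],[-0.53,0,0,-0.8,0,0,0],[-0.53,0,0,-0.8,0,0,0],[-0.53,0,0,-1,0,0,0],[-0.53,0,0,-2,0,0,0]]'
python3 -m crank '[[-0.53,0,0,-3,0,0,0],[-0.53,0,0,-4,0,0,0],[-0.53,0,0,-4,0,0,0],[-0.53,0,0,-4,0,0,0],[-0.53,0,0,0,0,0,0]]'
python3 -c "
from gate import *
show('pics/g10.png',(0,))
c=read_camera('wrist'); p=np.load('pose1.npy'); draw(c,'wrist',p,'pics/w12.png',(256,192),1,512,384,rack=(56,0))"
```

```text
time: 12.85
eef_pos: [0.584, -0.0361, 0.0456]
tcp_rot: [0.563, 0.827, -0.0, -0.001]
contact_force: [1.0, 0.3, 1.9]
opening: 0.765
time: 13.35
eef_pos: [0.5831, -0.0359, 0.0989]
tcp_rot: [0.563, 0.827, -0.001, -0.002]
contact_force: [0.3, 0.4, -0.2]
opening: 0.768
time: 13.85
eef_pos: [0.5877, -0.0368, 0.2584]
tcp_rot: [0.563, 0.827, 0.002, 0.006]
contact_force: [0.3, -0.1, 1.2]
opening: 0.765
t 13.9 L -1.144066065538356 27.38251595254171 z 254.71149085870798 F_L 0.010825172820452901 -0.13207565774757218 -0.5943327810176902 T [-0.05 -0.04 -0.06] op 65.2926454856892
```

View pics/g10.png

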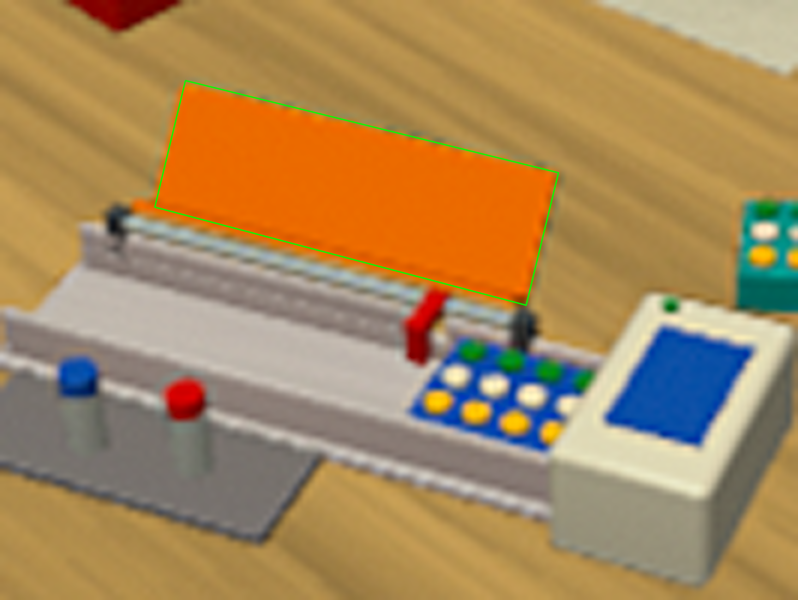

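View pics/w12.png

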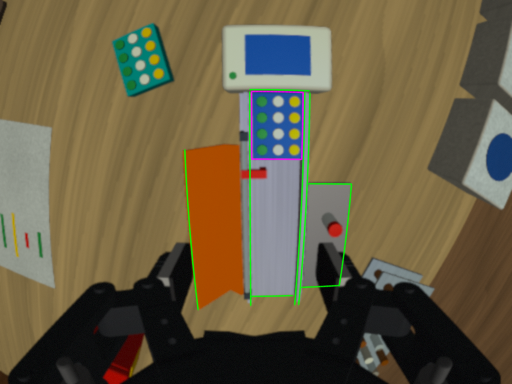

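```bash
python3 -c "
from fit import *
c=read_camera('wrist'); p=np.load('pose1.npy')
im=cv2.resize(c['color'][75:185,225:330,::-1],None,fx=5,fy=5,interpolation=cv2.INTER_CUBIC);cv2.imwrite('pics/z.png',im)
r=place_of('rack','wrist');w=[onz(c,k['location'],'wrist',.006)[:2]-p[:2] for k in r]
a=p[2];print([(1000*(d@[np.cos(a),np.sin(a)]),1000*(d@[-np.sin(a),np.cos(a)]),k['p']) for d,k in zip(w,r)])"
```

```text
[(np.float64(3.6853735939312418), np.float64(0.8544797338918961), 0.65), (np.float64(52.13522248070267), np.float64(-6.494817493740336), 0.63)]
```

View pics/z.png

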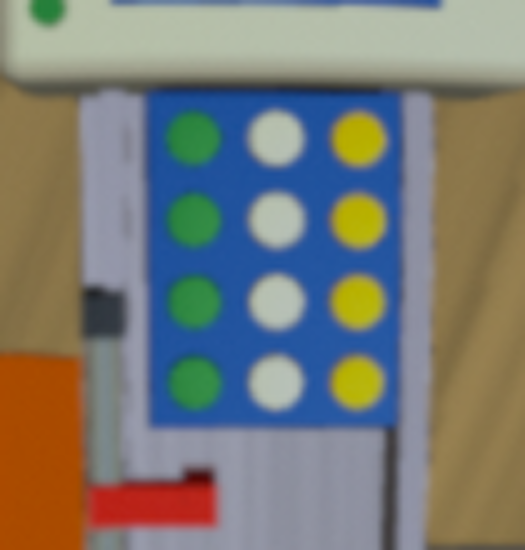

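```bash
python3 -c "
from plant import *
print(sign_off(), get_state()['time'])"
```

```text
the job is handed in; nothing more can be done
the job is handed in; nothing more can be done
```

The rack is fully home against the white intake module and the gate has closed behind it. I handed the job in at about 14 s of the 38 s allowed.

**What I did:** I spread the fingers to about 65 mm over the chute wall. One fingertip pressed the paddle down close to its open stop, while the other slid the rack along the chute. I pushed until the force along the chute rose to about 19 N with no further movement. I then backed off a few millimetres while still holding the gate, and lifted clear.

**Last checks:**
- **Rack:** in the wrist picture its front is flush with the module. The outline drawn for an origin at x 56 (fully home) fits it. The tool stopped at x 5.1 mm, and 5 was expected.
- **Gate:** the paddle matches its shut outline, and the blade is down just behind the rack.
- **Robot:** it touches nothing, with contact force near zero at a tool height of about 0.25 m.
- **Vials:** the scene picture shows both still standing in place after I lifted clear.

**What disagreed:** the network that locates the rack reported it poorly at the end, giving x 3.7 at p 0.65 and x 52 at p 0.63. I relied on the picture and the measured stop instead. The gate angle while held open came only from an outline comparison (about 0.85 to 0.95) and the force rise at the stop.

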